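# Pack the shoe-care caddy

### The job

Put the shoe-care kit away in the white caddy: stand the black-, brown- and red-lidded cream jars upright each in the square bay whose liner has the colour of its lid, and lay the brown wooden shoe brush flat, bristles down, in the long bay. Set the glass jars down rather than dropping them, and leave the blue-lidded jar and the blue laundry brush where they stand on the mat.

Things in the scene. Friction and masses are not known exactly. Their poses are not given: they have to be found in the camera images.
- caddy: Low white caddy, fixed, any yaw; 164 (x) by 244 mm (y), walls 4 mm thick, tops 22 mm above the worktop, floor 4 mm thick. +x half: three square bays 76 x 76 mm inside, centred at x = 40, y = -80, 0, 80 mm, each with a coloured liner. -x half: one long empty bay, 76 (x) by 236 mm (y) inside, centred at x = -40, y = 0, for the brush lying along y. Origin: centre of the underside; z up.
- liner_black: Black square liner 70 x 70 x 3 mm, fixed on the floor of one of the caddy's three square bays, centred in it. Origin: centre of its underside, 4 mm above the worktop (upper face at 7 mm); x, y along its sides, parallel to the caddy's.
- liner_brown: Dark brown square liner 70 x 70 x 3 mm, fixed on the floor of one of the caddy's three square bays, centred in it. Origin: centre of its underside, 4 mm above the worktop (upper face at 7 mm); x, y along its sides, parallel to the caddy's.
- liner_red: Red square liner 70 x 70 x 3 mm, fixed on the floor of one of the caddy's three square bays, centred in it. Origin: centre of its underside, 4 mm above the worktop (upper face at 7 mm); x, y along its sides, parallel to the caddy's.
- jar_black: Black shoe cream, to be packed. Upright round jar, white ceramic-glass body 45 mm across and 36 mm high, black lid 48 mm across from 36 to 56 mm above its foot (56 mm high in all), 0.12 kg. Origin: centre of the underside; z up.
- jar_brown: Brown shoe cream, to be packed. Upright round jar, white ceramic-glass body 45 mm across and 36 mm high, dark brown lid 48 mm across from 36 to 56 mm above its foot (56 mm high in all), 0.12 kg. Origin: centre of the underside; z up.
- jar_red: Red shoe cream, to be packed. Upright round jar, white ceramic-glass body 45 mm across and 36 mm high, red lid 48 mm across from 36 to 56 mm above its foot (56 mm high in all), 0.12 kg. Origin: centre of the underside; z up.
- shoe_brush: Shoe brush with a dark brown wooden block and blackish bristles, to be packed, standing on its bristles: block 110 x 43 mm from 26 to 50 mm above the foot, stiff bristle pack 100 x 37 mm below it, 0.13 kg. Origin: centre of the underside of the bristles; x along its length, y across, z up. Starts with the jars on a 4 mm grey mat, about 110 mm apart; a 10 mm high peg lies mid-mat.
- jar_blue: Laundry stain paste, not shoe care: stays on the mat. Upright round jar, white ceramic-glass body 45 mm across and 36 mm high, light blue lid 48 mm across from 36 to 56 mm above its foot (56 mm high in all), 0.12 kg. Origin: centre of the underside; z up.
- laundry_brush: Laundry brush with a light blue block and white bristles, standing on its bristles: block 110 x 43 mm from 26 to 50 mm above the foot, stiff bristle pack 100 x 37 mm below it, 0.13 kg. Origin: centre of the underside of the bristles; x along its length, y across, z up. Not shoe care: stays on the mat.
Things that resemble listed ones, but are neither listed nor needed, are in the scene too. Leave any purple or turquoise look-alike of the jar_red alone.

How it is judged:
By the outcome, as a careful person would: the job done as asked, in the order asked, and still so for the second after the job is handed in, with the robot touching nothing.
It also fails if it takes over 102 s, if anything falls off the work surface, if the arm or the gripper's body presses on something with over 40 N, if the wrist force passes 120 N, or if a joint passes its speed limit or range.

### The arm

A 7-joint arm with a two-finger parallel gripper is mounted at the origin on the work surface. World frame = base frame: x ahead of the robot, y to its left, z up, the work surface at z = 0. Lengths are in m, angles in rad, forces in N, time in s.
With the tool pointing down it reaches from about 0.4 to 0.85 m from the base axis. Payload 10.4 kg.
Tool frame: the origin (TCP) lies on the centre line of the jaws, within the pads' length; the fingertips stand 8 mm ahead of it and the grasp point (between the pads) lies 11 mm behind it (r.finger_overhang is the distance from the TCP to the fingertips, in m); z points along the fingers, y is the line along which they close (so a half turn about z gives the same grasp; the last joint's range is limited). The gripper opens to 87 mm and grips with 3 to 60 N. Pads are 19 mm wide; open, the fingers measure 117 mm over their backs; the gripper's body (75 mm by 190 mm) begins 51 mm behind the grasp point.
Start: joints at [-1.35, 0.332, -0.065, 1.46, 0.022, 1.35, -0.088], TCP at [0.151, 0.607, 0.231] pointing down, gripper open.
Joint ranges: [-2.6, 2.6], [-0.5, 2.12], [-1.47, 1.34], [0.16, 2.42], [-1.27, 4.41], [0.06, 2.06], [-2.6, 2.6]. Speed limits (rad/s): [2.22, 2.22, 2.79, 2.79, 3.14, 3.14, 3.14].

### API

Orientations are given as a unit quaternion [x, y, z, w].
In Python, from bench import r, vision gives the robot as it stands.
- The arm moves only by the tool drive_tool, never from a script. Its argument "series" is a list of rows, each a list of 2 entries, a list of its own where there are three numbers: the shift along the world's x, y, z in cm, then the turn about the world's z in degrees. A call has exactly 10 rows; each row shifts and turns the commanded pose from where the row before left it; what a row does not reach is not made up. A row lasts 1/8 s, in which the tool goes at most 62.5 mm and 10.7 degrees, less where a joint would pass 70% of its speed; a pose out of reach is approached as far as the arm can. A call with a gripper value outside its range is refused whole. "hand" is the closure, from 0 (fully open) to 1 (shut), set as the call begins (left out, the last holds). The fingers move at their own pace and stop on an object; "newtons" is the grip in N (left out, the last holds). Time passes only in rows, so rows that do not move let the fingers close, or fill a call up. It gives the time, the measured TCP pose, the force, the opening and the grip force at its end, in the units of the state.
- r.read_state(): the state, without advancing time (a new reading comes with each control period).
- vision.camera(name): name is "scene" or "top"; returns a dict with "color" (384x512x3 uint8, red, green, blue), "intrinsics" (3x3 intrinsics, pixels), "R" (3x3) and "t" (3): a world point X has camera coordinates R X + t. Camera axes: x right, y down, z forward; pixel columns grow to the right and rows downward; lengths in m; the calibration is good to about 2 mm. A picture is of the moment at which its call begins. There is no depth.
- r.close_job(): hands the job in; it is judged then, once.
The state is a dict: "time": time; "joint_positions": joint angles; "joint_vel": joint speeds; "joint_torque": joint torques, N m; "ee_pos": TCP position; "eef_rot": TCP orientation; "ft_force": force on the tool from outside, world axes, zero at the start; "torque": the same for the moment, N m; "width": finger opening in m; "grip_force": force on a finger pad.
Only numpy, scipy, OpenCV 4.12 (cv2) and the standard library are available. Lean on these libraries where they do the work, as an engineer would, in place of code of your own. Each camera call takes 0.05 s, during which the arm holds its last target. There are 200 camera calls.

## Working session

There is one attempt and no reset: what is moved stays moved. The work goes in short steps, Python scripts to look and compute and a tool call to move; the robot and the scene stay as the last step left them, time stands still between calls to the robot, and variables do not carry over. Pictures are saved under pics/ and viewed, at most 14 in all, crops included, and the job is handed in when it is done.

Besides the shell and the picture viewer there is one more tool, called as a command line: name --argument value ..., lists and objects as JSON in quotes. drive_tool: Moves the arm, as the interface text tells. Its arguments: {"type":"object","properties":{"series":{"type":"array"},"hand":{"type":"number"},"newtons":{"type":"number"}},"required":["series"]}

```bash
ls; mkdir -p pics; python3 - <<'E'
from bench import r, vision
import cv2
for n in("scene","top"):
    c=vision.camera(n); cv2.imwrite(f"pics/{n}0.png",c["color"][:,:,::-1]); print(n,c["intrinsics"],c["R"],c["t"])
s=r.read_state(); print(s["time"],s["ee_pos"],s["eef_rot"],s["width"])
E
```

```text
pics
scene [[454.23665238   0.         261.54294361]
 [  0.         454.23665238 191.96411472]
 [  0.           0.           1.        ]] [[ 0.43677267  0.89955867  0.00488316]
 [ 0.60913935 -0.29175902 -0.73744554]
 [-0.66195082  0.32507058 -0.67538895]] [-0.20841666 -0.26382611  1.43993205]
top [[449.85077471   0.         253.24820005]
 [  0.         449.85077471 188.74038654]
 [  0.           0.           1.        ]] [[ 0.01978467 -0.99973493 -0.01177455]
 [-0.99642977 -0.01874976 -0.08231747]
 [ 0.08207488  0.01336113 -0.9965366 ]] [0.00934687 0.49074325 1.12750237]
0.1 [0.15080057 0.60619263 0.22984431] [ 1.21590397e-01  9.92580155e-01 -6.38778691e-04 -4.96691949e-05] 0.0872482927533032
```

View pics/top0.png

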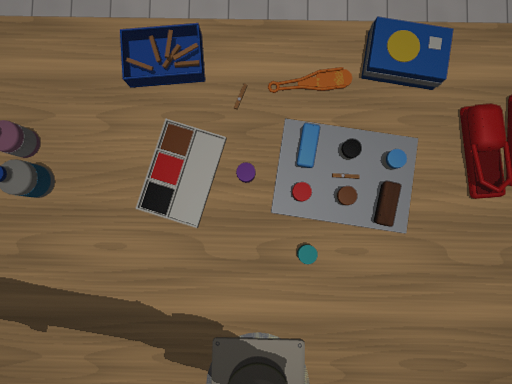

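View pics/scene0.png

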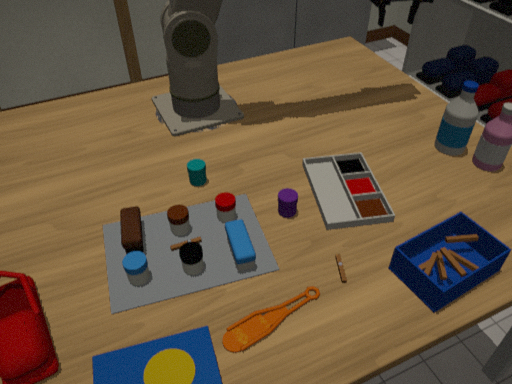

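The top view has +x up and +y to the left. The mat sits at about (345,175): black jar (351,149), brown (347,195), red (302,191), shoe brush (387,203). The caddy is at about (181,173), with brown, red and black liners from top to bottom.

```bash
cat > h.py <<'E'
import numpy as np, cv2
from bench import r, vision
def ray(c,uv,z):
    d=c["R"].T@np.linalg.inv(c["intrinsics"])@np.array([uv[0],uv[1],1.]); o=-c["R"].T@c["t"]
    return o+d*(z-o[2])/d[2]
def proj(c,X):
    p=c["intrinsics"]@(c["R"]@np.array(X)+c["t"]); return p[:2]/p[2]
def blob(c,mask,z,seed,rad):
    "contour of the mask component nearest seed -> world points, min-area rectangle at height z"
    m=mask.astype(np.uint8); y,x=np.mgrid[:384,:512]; m[(x-seed[0])**2+(y-seed[1])**2>rad**2]=0
    n,l,st,ce=cv2.connectedComponentsWithStats(m); k=1+np.argmax(st[1:,4])
    cs,_=cv2.findContours((l==k).astype(np.uint8),cv2.RETR_EXTERNAL,cv2.CHAIN_APPROX_NONE)
    P=np.array([ray(c,p[0],z)[:2] for p in cs[0]],np.float32)
    (cx,cy),wh,a=cv2.minAreaRect(P*1000); return ce[k],st[k,4],ray(c,ce[k],z)[:2],(round(cx),round(cy)),np.round(wh),round(a,1)
E
python3 - <<'E'
from h import *
c=vision.camera("top"); im=c["color"]; hsv=cv2.cvtColor(im,cv2.COLOR_RGB2HSV); h,s,v=cv2.split(hsv)
for p in [(351,149),(347,195),(302,191),(390,195),(387,215),(397,158),(309,145),(177,138),(167,168),(158,198),(205,165),(290,160),(345,176),(246,172),(307,254)]: print(p,hsv[p[1],p[0]])
red=((h<8)|(h>172))&(s>170)&(v>100); dark=(v<115)&(s>60)
black=(v<45); brown=((h<15)|(h>170))&(s>100)&(v<130)&(v>30); blue=(h>95)&(h<115)&(s>100)&(v>120)
for n,m,z,sd,rd in [("jblack",black,.06,(351,149),16),("jbrown",brown,.06,(347,195),16),("jred",red,.06,(302,191),16),("jblue",blue,.06,(397,158),16),("sbrush",brown|black,.054,(389,201),32),("lbrush",blue,.054,(309,145),32),("Lblack",black,.007,(158,198),28),("Lred",red,.007,(167,168),28),("Lbrown",brown,.007,(177,138),28),("white",(s<40)&(v>150),.022,(181,173),65)]:
    print(n,*blob(c,m,z,sd,rd))
E
```

```text
(351, 149) [60 10 26]
(347, 195) [ 11 146  89]
(302, 191) [  0 188 145]
(390, 195) [ 11 149  60]
(387, 215) [ 11 142  61]
(397, 158) [104 155 146]
(309, 145) [102 152 146]
(177, 138) [ 10 165  82]
(167, 168) [  0 201 137]
(158, 198) [30 11 24]
(205, 165) [ 20  16 144]
(290, 160) [113   8 123]
(345, 176) [ 14 154 109]
(246, 172) [139 141 107]
(307, 254) [ 90 168 114]
jblack [350.68 148.25] 300 [ 0.59227224 -0.22084166] (592, -221) [45. 48.] 45.1
jbrown [346.68055556 195.33680556] 288 [ 0.47527559 -0.21128745] (475, -211) [45. 46.] 45.7
jred [301.49242424 191.22348485] 264 [ 0.48330784 -0.10044087] (483, -100) [42. 42.] 0.7
jblue [396.93406593 157.68864469] 273 [ 0.57074324 -0.33472512] (571, -335) [42. 44.] 1.0
sbrush [386.5686747  203.37951807] 830 [ 0.45772491 -0.31042491] (458, -310) [ 47. 108.] 77.9
lbrush [308.28284389 144.58732612] 647 [ 0.60069874 -0.11663115] (601, -117) [ 39. 106.] 80.8
Lblack [157.04754829 197.85141159] 673 [0.46327759 0.26702007] (463, 267) [66. 67.] 73.7
Lred [166.65144597 168.52968037] 657 [0.53998421 0.24487665] (540, 245) [66. 67.] 73.7
Lbrown [176.46808511 139.47416413] 658 [0.61679345 0.2219232 ] (617, 222) [67. 67.] 73.7Traceback (most recent call last):
  File "<stdin>", line 7, in <module>
  File "h.py", line 11, in blob
    n,l,st,ce=cv2.connectedComponentsWithStats(m); k=1+np.argmax(st[1:,4])
                                                       ~~~~~~~~~^^^^^^^^^^
    return _wrapfunc(a, 'argmax', axis=axis, out=out, **kwds)
    return bound(*args, **kwds)
ValueError: attempt to get argmax of an empty sequence
```

Sizes and spacings agree with the given ones (liner pitch 80 mm, lids about 45 mm). The caddy's x axis lies at 73.6° and the closing axis at 76.0°, so I turn the tool -2.4°.

drive_tool --series '[[[3,-5.4,0],-0.24],[[3,-5.4,0],-0.24],[[3,-5.4,0],-0.24],[[3,-5.4,0],-0.24],[[3,-5.4,0],-0.24],[[3,-5.4,0],-0.24],[[3,-5.4,0],-0.24],[[3,-5.4,0],-0.24],[[3,-5.4,0],-0.24],[[3,-5.4,0],-0.24]]' --hand 0 --newtons 20

```text
time: 1.4
ee_pos: [0.4514, 0.0646, 0.2307]
eef_rot: [0.142, 0.99, 0.0, 0.0]
ft_force: [0.8, 0.8, -0.8]
width: 0.0869
grip_force: 0.0
```

drive_tool --series '[[[2,-4.1,-1.5],0],[[2,-4.1,-1.5],0],[[2,-4.1,-1.5],0],[[2,-4.1,-1.5],0],[[2,-4.1,-1.5],0],[[2,-4.1,-1.5],0],[[2,-4,-1.5],0],[[0,0,0],0],[[0,0,0],0],[[0,0,0],0]]'

```text
time: 2.65
ee_pos: [0.5911, -0.2181, 0.1261]
eef_rot: [0.142, 0.99, 0.001, 0.0]
ft_force: [0.0, -0.1, -0.3]
width: 0.087
grip_force: 0.0
```

```bash
python3 - <<'E'
from h import *
print(r.read_state()["ee_pos"])
for n,rc in (("scene",(90,170,200,200)),("top",(270,100,160,140))):
    c=vision.camera(n); x,y,w,h=rc; im=c["color"][y:y+h,x:x+w,::-1]
    cv2.imwrite(f"pics/{n}1.png",cv2.resize(im,None,fx=3 if n=="scene" else 3,fy=3))
    if n=="scene":
        a=cv2.resize(im,(400,400))
    else: b=cv2.resize(im,(400,400*h//w))
b=cv2.copyMakeBorder(b,0,400-b.shape[0],0,0,cv2.BORDER_CONSTANT); cv2.imwrite("pics/m1.png",np.hstack([a,b]))
E
```

```text
[ 0.59113868 -0.21805158  0.12605793]
```

View pics/m1.png

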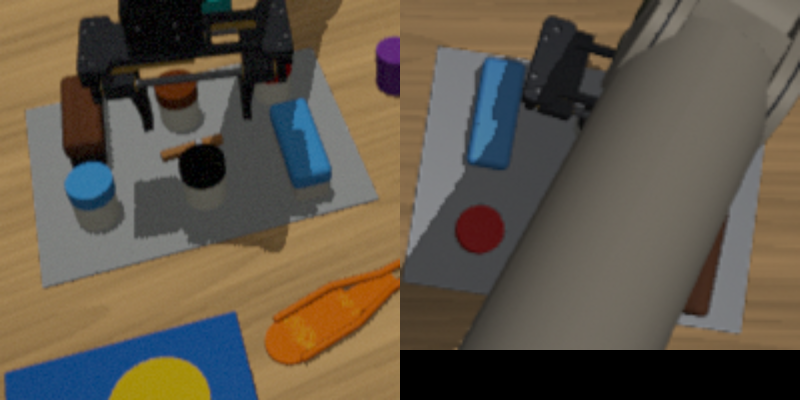

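The scene crop (left) shows the fingers straddling the black jar (fingers at 148 and 247, jar at 202), with clear gaps to the laundry brush and the blue jar.

drive_tool --series '[[[0,-0.3,-2],0],[[0,0,-2],0],[[0,0,-2],0],[[0,0,-1.5],0],[[0,0,-0.7],0],[[0,0,-0.5],0],[[0,0,0],0],[[0,0,0],0],[[0,0,0],0],[[0,0,0],0]]'

```text
time: 4.0
ee_pos: [0.591, -0.2225, 0.0388]
eef_rot: [0.142, 0.99, 0.0, 0.0]
ft_force: [-0.1, -0.5, 0.2]
width: 0.0871
grip_force: 0.0
```

drive_tool --series '[[[0,0,0],0],[[0,0,0],0],[[0,0,0],0],[[0,0,0],0],[[0,0,0],0],[[0,0,0],0],[[0,0,0],0],[[0,0,0],0],[[0,0,0],0],[[0,0,0],0]]' --hand 1 --newtons 20

```text
time: 5.25
ee_pos: [0.5909, -0.2224, 0.0386]
eef_rot: [0.142, 0.99, 0.0, -0.0]
ft_force: [-0.5, 0.6, -0.3]
width: 0.0472
grip_force: 20.0
```

drive_tool --series '[[[0,0,1],0],[[0,0,3],0],[[0,0,3],0],[[0,0,2],0],[[-0.7,2.7,0],0],[[-1.4,5.4,0],0],[[-1.4,5.4,0],0],[[-1.4,5.4,0],0],[[-1.4,5.4,0],0],[[-1.4,5.4,0],0]]'

```text
time: 6.5
ee_pos: [0.5131, 0.0761, 0.1289]
eef_rot: [0.142, 0.99, 0.0, 0.0]
ft_force: [0.3, 1.5, -1.6]
width: 0.0477
grip_force: 20.0
```

drive_tool --series '[[[-1.4,5.4,0],0],[[-1.4,5.4,0],0],[[-1.4,5.4,0],0],[[-0.7,2.7,0],0],[[-0.2,0.3,0],0],[[0,0,0],0],[[0,0,-2],0],[[0,0,-2],0],[[0,0,0],0],[[0,0,0],0]]'

```text
time: 7.75
ee_pos: [0.4636, 0.2658, 0.0894]
eef_rot: [0.143, 0.99, 0.0, 0.0]
ft_force: [-1.1, -0.4, -0.9]
width: 0.0472
grip_force: 20.0
```

drive_tool --series '[[[0,0.1,-1.5],0],[[0,0,-1.5],0],[[0,0,-1],0],[[0,0,-0.4],0],[[0,0,-0.2],0],[[0,0,-0.1],0],[[0,0,-0.05],0],[[0,0,0],0],[[0,0,0],0],[[0,0,0],0]]'

```text
time: 9.0
ee_pos: [0.4631, 0.2677, 0.0414]
eef_rot: [0.142, 0.99, 0.0, 0.0]
ft_force: [-1.6, 0.0, 5.2]
width: 0.0476
grip_force: 20.0
```

drive_tool --series '[[[0,0,0],0],[[0,0,0],0],[[0,0,0],0],[[0,0,0],0],[[0,0,1],0],[[0,0,3],0],[[0,0,3],0],[[0,0,2],0],[[0,0,0],0],[[0,0,0],0]]' --hand 0.1

```text
time: 10.25
ee_pos: [0.4625, 0.2674, 0.1306]
eef_rot: [0.142, 0.99, -0.0, -0.0]
ft_force: [-0.0, 0.8, -0.7]
width: 0.0781
grip_force: 0.0
```

drive_tool --series '[[[0.2,-3,0],0],[[0.1,-5.6,0],0],[[0.1,-5.6,0],0],[[0.1,-5.6,0],0],[[0.1,-5.6,0],0],[[0.1,-5.6,0],0],[[0.1,-5.6,0],0],[[0.1,-5.6,0],0],[[0.2,-3.6,0],0],[[0.1,-2,0],0]]' --hand 0

```text
time: 11.5
ee_pos: [0.4739, -0.2126, 0.1302]
eef_rot: [0.144, 0.99, -0.001, -0.001]
ft_force: [0.0, 0.5, 0.8]
width: 0.0869
grip_force: 0.0
```

```bash
python3 - <<'E'
from h import *
s=r.read_state(); print(s["ee_pos"])
c=vision.camera("scene"); cv2.imwrite("pics/s2.png",cv2.resize(c["color"][100:300,90:400,::-1],None,fx=2.5,fy=2.5))
for n,X in (("brownpred",[.475,-.211,.06]),("shoe",[.458,-.312,.054])): print(n,proj(c,X))
E
```

```text
[ 0.47387111 -0.21264664  0.13023305]
brownpred [176.42273414 211.10508475]
shoe [130.2225103  222.14443757]
```

View pics/s2.png

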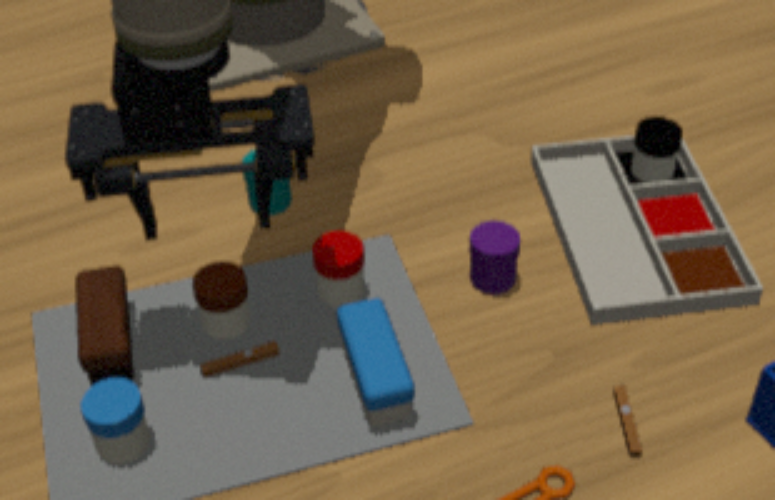

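The black jar stands upright on the black liner at (657,150). The brown jar, at crop (220,283), is within about 2 px of the prediction.

drive_tool --series '[[[0.1,0.1,-2],0],[[0,0,-2.4],0],[[0,0,-2.2],0],[[0,0,-1.5],0],[[0,0,-0.7],0],[[0,0,-0.3],0],[[0,0,0],0],[[0,0,0],0],[[0,0,0],0],[[0,0,0],0]]'

```text
time: 12.8
ee_pos: [0.476, -0.2094, 0.0403]
eef_rot: [0.142, 0.99, 0.0, 0.0]
ft_force: [0.2, -0.2, -0.3]
width: 0.0869
grip_force: 0.0
```

drive_tool --series '[[[0,0,0],0],[[0,0,0],0],[[0,0,0],0],[[0,0,0],0],[[0,0,0],0],[[0,0,0],0],[[0,0,0],0],[[0,0,0],0],[[0,0,0],0],[[0,0,0],0]]' --hand 1

```text
time: 14.05
ee_pos: [0.4758, -0.2095, 0.0401]
eef_rot: [0.142, 0.99, 0.0, 0.0]
ft_force: [-1.0, -1.1, 0.5]
width: 0.0473
grip_force: 20.0
```

drive_tool --series '[[[0,0,1],0],[[0,0,3],0],[[0,0,3],0],[[0,0,2],0],[[0.9,2.7,0],0],[[1.8,5.4,0],0],[[1.8,5.4,0],0],[[1.8,5.4,0],0],[[1.8,5.4,0],0],[[1.8,5.4,0],0]]'

```text
time: 15.3
ee_pos: [0.5752, 0.0896, 0.1308]
eef_rot: [0.142, 0.99, 0.0, 0.0]
ft_force: [0.7, -0.1, -1.3]
width: 0.0476
grip_force: 20.0
```

drive_tool --series '[[[1.8,5.4,0],0],[[1.6,5.4,0],0],[[0.8,2.6,0],0],[[0,0,0],0],[[0,0,-1.5],0],[[0,0,-2.5],0],[[0,0,-1],0],[[0,0,0],0],[[0,0,0],0],[[0,0,0],0]]'

```text
time: 16.55
ee_pos: [0.6173, 0.2216, 0.0809]
eef_rot: [0.142, 0.99, 0.0, 0.001]
ft_force: [-0.2, -0.1, -1.1]
width: 0.0475
grip_force: 20.0
```

drive_tool --series '[[[0,0,-1.5],0],[[0,0,-1.3],0],[[0,0,-0.5],0],[[0,0,-0.2],0],[[0,0,-0.15],0],[[0,0,-0.1],0],[[0,0,-0.05],0],[[0,0,0],0],[[0,0,0],0],[[0,0,0],0]]'

```text
time: 17.8
ee_pos: [0.6172, 0.2216, 0.0432]
eef_rot: [0.142, 0.99, 0.0, 0.0]
ft_force: [-3.0, -1.0, 6.3]
width: 0.0473
grip_force: 20.0
```

drive_tool --series '[[[0,0,0],0],[[0,0,0],0],[[0,0,0],0],[[0,0,0],0],[[0,0,1],0],[[0,0,3],0],[[0,0,3],0],[[0,0,1.7],0],[[0,0,0],0],[[0,0,0],0]]' --hand 0.1

```text
time: 19.05
ee_pos: [0.6162, 0.2215, 0.1279]
eef_rot: [0.142, 0.99, -0.0, -0.001]
ft_force: [-0.4, 0.6, -1.2]
width: 0.0782
grip_force: 0.0
```

drive_tool --series '[[[-1.2,-2.8,0],0],[[-2.2,-5.3,0],0],[[-2.2,-5.3,0],0],[[-2.2,-5.3,0],0],[[-2.2,-5.3,0],0],[[-2.2,-5.3,0],0],[[-1.1,-2.9,0],0],[[0,0,-1],0],[[0,0,-2.5],0],[[0,0,0],0]]' --hand 0

```text
time: 20.3
ee_pos: [0.4825, -0.0995, 0.0921]
eef_rot: [0.142, 0.99, -0.001, -0.002]
ft_force: [0.3, -0.4, 0.3]
width: 0.0869
grip_force: 0.0
```

drive_tool --series '[[[0,0,-1.5],0],[[0,0,-2],0],[[0,0,-1.2],0],[[0,0,-0.6],0],[[0,0,0],0],[[0,0,0],0],[[0,0,0],0],[[0,0,0],0],[[0,0,0],0],[[0,0,0],0]]'

```text
time: 21.55
ee_pos: [0.4838, -0.1004, 0.0411]
eef_rot: [0.142, 0.99, 0.0, -0.0]
ft_force: [-0.1, -0.0, 0.6]
width: 0.0872
grip_force: 0.0
```

drive_tool --series '[[[0,0,0],0],[[0,0,0],0],[[0,0,0],0],[[0,0,0],0],[[0,0,0],0],[[0,0,0],0],[[0,0,0],0],[[0,0,0],0],[[0,0,0],0],[[0,0,0],0]]' --hand 1

```text
time: 22.8
ee_pos: [0.4838, -0.1004, 0.0411]
eef_rot: [0.142, 0.99, 0.0, -0.0]
ft_force: [0.8, -0.3, 0.6]
width: 0.0472
grip_force: 20.0
```

drive_tool --series '[[[0,0,1],0],[[0,0,3],0],[[0,0,3],0],[[0,0,2],0],[[0.4,2.8,0],0],[[1,5.6,0],0],[[1,5.6,0],0],[[1,5.6,0],0],[[1,5.6,0],0],[[0.9,5.6,0],0]]'

```text
time: 24.05
ee_pos: [0.537, 0.2093, 0.1318]
eef_rot: [0.142, 0.99, 0.0, 0.0]
ft_force: [1.1, -0.0, -0.9]
width: 0.0474
grip_force: 20.0
```

drive_tool --series '[[[0.3,3.7,0],0],[[0,0,0],0],[[0,0,-1.5],0],[[0,0,-2.5],0],[[0,0,-2.5],0],[[0,0,-1.2],0],[[0,0,0],0],[[0,0,0],0],[[0,0,0],0],[[0,0,0],0]]'

```text
time: 25.3
ee_pos: [0.5401, 0.2447, 0.0546]
eef_rot: [0.142, 0.99, 0.0, 0.0]
ft_force: [0.6, -1.2, -1.3]
width: 0.0474
grip_force: 20.0
```

drive_tool --series '[[[0,0,-0.5],0],[[0,0,-0.3],0],[[0,0,-0.1],0],[[0,0,-0.1],0],[[0,0,-0.05],0],[[0,0,-0.05],0],[[0,0,0],0],[[0,0,0],0],[[0,0,0],0],[[0,0,0],0]]'

```text
time: 26.55
ee_pos: [0.54, 0.2445, 0.044]
eef_rot: [0.142, 0.99, 0.0, -0.0]
ft_force: [-5.4, -1.7, 10.8]
width: 0.0474
grip_force: 20.0
```

drive_tool --series '[[[0,0,0],0],[[0,0,0],0],[[0,0,0],0],[[0,0,0],0],[[0,0,1],0],[[0,0,3],0],[[0,0,3],0],[[0,0,1.7],0],[[0,0,0],0],[[0,0,0],0]]' --hand 0.1

```text
time: 27.8
ee_pos: [0.5393, 0.2444, 0.1291]
eef_rot: [0.142, 0.99, -0.0, -0.001]
ft_force: [0.9, 0.8, -0.4]
width: 0.0782
grip_force: 0.0
```

drive_tool --series '[[[-0.8,-5,0],0.43],[[-0.8,-5.8,0],0.43],[[-0.8,-5.8,0],0.43],[[-0.8,-5.8,0],0.43],[[-0.8,-5.8,0],0.43],[[-0.8,-5.8,0],0.43],[[-0.8,-5.8,0],0.43],[[-0.8,-5.8,0],0.43],[[-0.8,-5.8,0],0.43],[[-0.9,-4.2,0],0.43]]' --hand 0

```text
time: 29.05
ee_pos: [0.4575, -0.3137, 0.129]
eef_rot: [0.106, 0.994, -0.0, -0.001]
ft_force: [0.4, 1.3, 0.5]
width: 0.0872
grip_force: 0.0
```

drive_tool --series '[[[0,0,0],0],[[0,0,-1],0],[[0,0,-1],0],[[0,0,0],0],[[0,0,0],0],[[0,0,0],0],[[0,0,0],0],[[0,0,0],0],[[0,0,0],0],[[0,0,0],0]]'

```text
time: 30.3
ee_pos: [0.4589, -0.3115, 0.1101]
eef_rot: [0.105, 0.994, 0.0, 0.0]
ft_force: [-0.4, 0.5, 0.4]
width: 0.0868
grip_force: 0.0
```

```bash
python3 - <<'E'
from h import *
s=r.read_state(); print(s["ee_pos"],s["eef_rot"])
c=vision.camera("scene"); cv2.imwrite("pics/s3.png",cv2.resize(c["color"][100:300,90:400,::-1],None,fx=2.5,fy=2.5))
E
```

```text
[ 0.4588506  -0.3115186   0.11011217] [1.05162051e-01 9.94455098e-01 2.74709049e-05 3.41665087e-05]
```

View pics/s3.png

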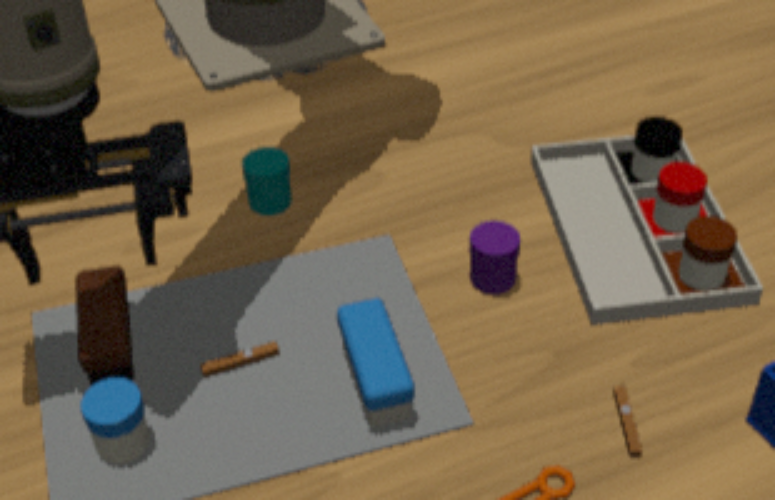

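All three jars stand upright on their liners (657,150), (680,195), (708,255). The fingers straddle the shoe brush at (103,318).

drive_tool --series '[[[0,0,-1.5],0],[[0,0,-2.2],0],[[0,0,-2],0],[[0,0,-1],0],[[0,0,-0.6],0],[[0,0,0],0],[[0,0,0],0],[[0,0,0],0],[[0,0,0],0],[[0,0,0],0]]'

```text
time: 31.6
ee_pos: [0.4589, -0.3114, 0.0372]
eef_rot: [0.105, 0.994, 0.0, 0.0]
ft_force: [-0.3, -0.5, 0.6]
width: 0.0866
grip_force: 0.0
```

drive_tool --series '[[[0,0,0],0],[[0,0,0],0],[[0,0,0],0],[[0,0,0],0],[[0,0,0],0],[[0,0,0],0],[[0,0,0],0],[[0,0,0],0],[[0,0,0],0],[[0,0,0],0]]' --hand 1 --newtons 25

```text
time: 32.85
ee_pos: [0.4589, -0.3115, 0.0371]
eef_rot: [0.105, 0.994, 0.0, 0.0]
ft_force: [-0.6, -1.8, 0.6]
width: 0.0429
grip_force: 25.0
```

drive_tool --series '[[[0,0,1],0],[[0,0,3],0],[[0,0,3],0],[[0,0,2],0],[[0.4,2.7,0],-0.5],[[0.7,5.3,0],-0.5],[[0.7,5.3,0],-0.5],[[0.7,5.3,0],-0.5],[[0.7,5.3,0],-0.5],[[0.7,5.3,0],-0.5]]'

```text
time: 34.1
ee_pos: [0.4978, -0.0175, 0.1274]
eef_rot: [0.131, 0.991, 0.0, 0.0]
ft_force: [0.5, 0.5, -1.2]
width: 0.0431
grip_force: 25.0
```

drive_tool --series '[[[0.7,5.3,0],-0.5],[[0.7,5.3,0],-0.5],[[0.7,5.3,0],-0.3],[[0.5,2.9,0],0],[[0,0,0],0],[[0,0,-1.5],0],[[0,0,-2.5],0],[[0,0,-1],0],[[0,0,0],0],[[0,0,0],0]]'

```text
time: 35.35
ee_pos: [0.5243, 0.1682, 0.0777]
eef_rot: [0.143, 0.99, 0.0, 0.0]
ft_force: [-0.1, 0.9, -1.4]
width: 0.0428
grip_force: 25.0
```

```bash
python3 - <<'E'
from h import *
c=vision.camera("scene"); cv2.imwrite("pics/s4.png",cv2.resize(c["color"][100:260,260:420,::-1],None,fx=3.5,fy=3.5))
E
```

```text
(no output)
```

View pics/s4.png

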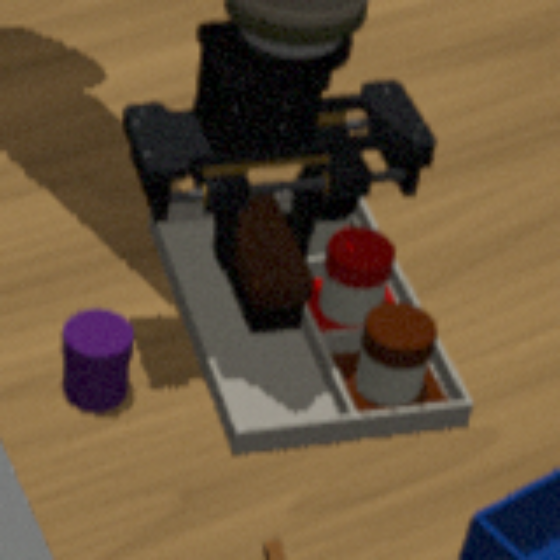

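The brush hangs over the long bay, parallel to it, at (270,255). The jars beside it are clear.

drive_tool --series '[[[-0.6,0,-1.5],0],[[0,0,-1.5],0],[[0,0,-0.5],0],[[0,0,-0.2],0],[[0,0,-0.15],0],[[0,0,-0.1],0],[[0,0,-0.1],0],[[0,0,-0.05],0],[[0,0,0],0],[[0,0,0],0]]'

```text
time: 36.65
ee_pos: [0.5181, 0.1686, 0.037]
eef_rot: [0.142, 0.99, 0.0, -0.0]
ft_force: [-5.4, -1.9, 11.2]
width: 0.0428
grip_force: 25.0
```

drive_tool --series '[[[0,0,0],0],[[0,0,0],0],[[0,0,0],0],[[0,0,0],0],[[0,0,1],0],[[0,0,3],0],[[0,0,4],0],[[0,0,4],0],[[-1,-5,2],0],[[-1,-5,0],0]]' --hand 0.28

```text
time: 37.9
ee_pos: [0.4987, 0.0674, 0.1782]
eef_rot: [0.142, 0.99, 0.001, 0.001]
ft_force: [1.0, -0.1, 0.6]
width: 0.0627
grip_force: 0.0
```

drive_tool --series '[[[0,-5.5,0],0],[[0,-5.5,0],0],[[0,-5.5,0],0],[[0,-5.5,0],0],[[0,-5.5,0],0],[[0,-5.5,0],0],[[0,0,0],0],[[0,0,0],0],[[0,0,0],0],[[0,0,0],0]]'

```text
time: 39.15
ee_pos: [0.4984, -0.2601, 0.1762]
eef_rot: [0.141, 0.99, 0.0, 0.0]
ft_force: [0.6, -0.5, 0.4]
width: 0.063
grip_force: 0.0
```

```bash
python3 - <<'E'
from h import *
a=vision.camera("scene")["color"][110:300,90:400,::-1]; b=vision.camera("top")["color"][100:270,120:430,::-1]
cv2.imwrite("pics/f.png",cv2.resize(np.vstack([a,b]),None,fx=1.66,fy=1.66)); print(r.read_state()["time"])
E
```

```text
39.25
```

View pics/f.png

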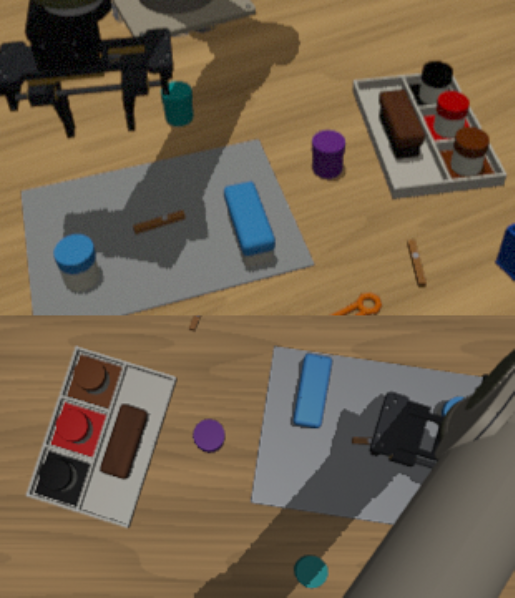

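The three jars stand in their matching bays (scene: 435,80; 452,112; 470,150), and the brush lies bristles down in the long bay (top: 125,440). The blue jar and laundry brush are untouched on the mat.

```bash
python3 -c "
from bench import r
print(r.close_job())"
```

```text
the job is handed in; nothing more can be done
None
```

The shoe-care kit is packed and the job is handed in: each cream jar was set down upright on the liner matching its lid, the shoe brush lies bristles down in the long bay, and the blue-lidded jar and laundry brush were left alone on the mat.

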